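# Tip two map cartons over and dispatch the stamped one

### The arm

A 7-joint arm with a two-finger parallel gripper is mounted at the origin on the work surface. World frame = base frame: x ahead of the robot, y to its left, z up, the work surface at z = 0. Lengths are in m, angles in degrees, forces in N, time in s.
With the tool pointing down it reaches from about 0.35 to 0.9 m from the base axis. Payload 19.9 kg.
Tool frame: the origin (TCP) lies at the very end of the fingers, on their centre line; the grasp point (between the pads) lies 19 mm behind it; z points along the fingers, y is the line along which they close (so a half turn about z gives the same grasp; the last joint's range is limited). The gripper opens to 94 mm and grips with 3 to 60 N. Pads are 16 mm wide; open, the fingers measure 119 mm over their backs; the gripper's body (75 mm by 177 mm) begins 78 mm behind the grasp point.
Start: joints at [66.434, 23.915, -0.59, 92.452, 0.269, 63.638, -3.037], TCP at [0.226, -0.583, 0.205] pointing down, gripper open.
Joint ranges: [-161.28, 161.28], [-22.2, 115.67], [-73.04, 71.86], [3.21, 147.25], [-68.34, 248.33], [10.77, 114.83], [-161.83, 161.83]. Speed limits (degrees/s): [108.29, 108.29, 136.94, 136.94, 172.46, 172.46, 172.46].

### API

Orientations are given as a 3x3 rotation matrix whose columns are the frame's x, y, z axes.
In Python, from plant import robot gives the robot as it stands.
- The arm moves only by the tool play_rows, never from a script. Its argument "series" is a list of rows, each an object of numbers: "tx", "ty", "tz": the shift along the world's x, y, z in cm; "wx", "wy", "wz": the turn, a rotation vector about the world's x, y, z in rad. A call has 1 to 12 rows; each row is the pose to reach, as a shift and turn from the pose commanded when the call began; what a row does not reach only later rows make up. A row lasts 1/10 s, in which the tool goes at most 50 mm and 8.59 degrees, less where a joint would pass 70% of its speed; a pose out of reach is approached as far as the arm can. A call with a gripper value outside its range is refused whole. "claw" is the finger opening in cm, from 0 to 9.4, set as the call begins (left out, the last holds). The fingers move at their own pace and stop on an object; "force" is the grip in N (left out, the last holds). Time passes only in rows, so rows that repeat a pose let the fingers close. It gives the time, the measured TCP pose, the force, the opening and the grip force at its end, in the units of the state.
- robot.get_state(): the state, without advancing time (a new reading comes with each control period).
- robot.read_camera(name): name is "scene" or "side" or "wrist"; returns a dict with "pixels" (480x640x3 uint8, red, green, blue), "K" (3x3 intrinsics, pixels), "D" ([k1, k2, p1, p2, k3] as OpenCV has them; the pictures are not rectified), "position" and "orientation" of the camera in the world. Camera axes: x right, y down, z forward; pixel columns grow to the right and rows downward; lengths in m; the calibration is good to about 2 mm. A picture is of the moment at which its call begins. There is no depth.
- robot.job_done(): hands the job in; it is judged then, once.
The state is a dict: "t": time; "joint_positions": joint angles; "qd": joint speeds; "joint_torque": joint torques, N m; "ee_pos": TCP position; "tool_rot": TCP orientation; "force": force on the tool from outside, world axes, zero at the start; "torque": the same for the moment, N m; "grip_width": finger opening in m; "grip_force": force on a finger pad.
Only numpy, scipy, OpenCV 4.12 (cv2) and the standard library are available. Lean on these libraries where they do the work, as an engineer would, in place of code of your own. Each camera call takes 0.05 s, during which the arm holds its last target. There are 200 camera calls.

### The job

One of the two identical cartons on the bench has an ink stamp underneath. With the fingertips, tip both cartons over, away from the robot, onto their far sides, so that their undersides face the robot and can be read. Then push the stamped one, lying as it is, away from the robot until it lies in the dispatch lane, its two ends between the long black tapes; leave the other lying where it was tipped, lift nothing, and leave everything else alone.

Things in the scene. Friction and masses are not known exactly. Their poses are not given: they have to be found in the camera images.
- stamped: Closed, taped cardboard carton, 100 x 170 x 120 mm (x, y, z), evenly filled, 0.4 to 0.75 kg. Origin: centre of its underside (so 50 mm up once it lies on its side); x away from the robot while it stands, y along its 170 mm side, z from underside to top. The one with the stamp on its underside: a black frame, 80 x 119 mm, two arrows in it; either carton may stand on the left
- plain: Closed, taped cardboard carton, 100 x 170 x 120 mm (x, y, z), evenly filled, 0.4 to 0.75 kg. Origin: centre of its underside (so 50 mm up once it lies on its side); x away from the robot while it stands, y along its 170 mm side, z from underside to top. The one with nothing but a strip of brown tape underneath; outside the same as the other
- stamped_far (a point): Mid-point of the carton's bottom edge on the side away from the robot, the edge it is tipped over; at bench height standing and lying. Carton on bench: friction 0.5 to 0.72. Pushed 100 mm or more up its near face it tips, past 40 degrees it falls over on its own; lying (100 mm high), it slides if pushed below 70 mm
- plain_far (a point): Mid-point of the carton's bottom edge on the side away from the robot, the edge it is tipped over; at bench height standing and lying. Carton on bench: friction 0.5 to 0.72. Pushed 100 mm or more up its near face it tips, past 40 degrees it falls over on its own; lying (100 mm high), it slides if pushed below 70 mm
- stamped_top (a point): Centre of the carton's top face, 120 mm from the underside; once the carton lies on its side this face is the one away from the robot
- plain_top (a point): Centre of the carton's top face, 120 mm from the underside; once the carton lies on its side this face is the one away from the robot
- lane: Dispatch lane on the far part of the bench, marked by flat black tapes 24 mm wide (nothing to climb), the two long ones along its y. Origin: its centre, at bench height; x away from the robot, y along the lane. The inner edges of the long tapes lie at x = -78 and +78 mm, those of the end tapes at y = -443 and +443 mm
- weight: Bystander, leave alone: brass map weight, 40 mm diameter, 53 mm tall, between the two cartons. Origin: centre of its underside
- ink_stamp: Bystander, leave alone: wooden hand stamp, 34 x 60 mm foot, 78 mm tall, beyond the left carton (+y). Origin: centre of its underside
- tape_roll: Bystander, leave alone: roll of packing tape lying flat, 100 mm diameter, 48 mm high, beyond the right carton (-y). Origin: centre of its underside
- mug: Bystander, leave alone: white mug, 80 mm wide, 95 mm tall, near the right carton. Origin: centre of its underside
- marker: Bystander, leave alone: dark marker pen, 118 mm long, 13 mm thick, lying beside the left carton (+y). Origin: centre of its underside
- parcel: Bystander, leave alone: flat wrapped parcel waiting at the left end of the dispatch lane, 130 x 110 x 50 mm. Origin: centre of its underside
- archive_box: Bystander, leave alone: grey lidded box waiting at the right end of the dispatch lane, 134 x 104 x 94 mm. Origin: centre of its underside
Mind the look-alikes: they are no part of the job. What is shaped like the plain but red or yellow is not meant.

How it is judged (in metres and radians):
On the way, in this order (a step that is already met when the one before it is completed fails the run):
1. one carton (either) lies on its far side, underside facing the robot (((angle between stamped's own z axis and vertical between 1.45 and 1.69 rad and height (world z) of stamped_far below 0.015 m) or (angle between plain's own z axis and vertical between 1.45 and 1.69 rad and height (world z) of plain_far below 0.015 m))), for 0.3 s.
2. both cartons lie on their far sides, undersides facing the robot (angle between stamped's own z axis and vertical between 1.45 and 1.69 rad and height (world z) of each of stamped_far, plain_far below 0.015 m and angle between plain's own z axis and vertical between 1.45 and 1.69 rad), for 0.3 s.
At the end, for the whole second after the job is handed in: Both cartons lie at rest on their far sides; the centres of the stamped one's underside and top, 120 mm apart, are both between the long tapes of the lane (18 mm to spare at each end); the edge over which the plain one was tipped is within 50 mm of where it began (all of step 2 and x of stamped in the frame of lane above -0.078 m and x of stamped_top in the frame of lane below 0.078 m and y of stamped in the frame of lane between -0.33 and 0.33 m and distance of plain_far from where it was at the start of the episode below 0.05 m and linear speed of each of stamped, plain below 0.01 m/s); the robot touches nothing.
It fails at once if a carton is lifted, or tipped another way: its far bottom edge is more than 25 mm off the bench (height (world z) of any of stamped_far, plain_far above 0.025 m).
It fails at once if a carton is knocked over hard (it turns faster than 12 rad/s) (angular speed of any of stamped, plain above 12 rad/s).
It fails at once if a bystander is disturbed (moved more than 25 mm) (distance of any of weight, ink_stamp, tape_roll, mug, marker, parcel, archive_box from where it was at the start of the episode above 0.025 m).
It also fails if it takes over 67 s, if anything falls off the work surface, if the arm or the gripper's body presses on something with over 40 N, if the wrist force passes 120 N, or if a joint passes its speed limit or range.

## Working session

There is one attempt and no reset: what is moved stays moved. The work goes in short steps, Python scripts to look and compute and a tool call to move; the robot and the scene stay as the last step left them, time stands still between calls to the robot, and variables do not carry over. Pictures are saved under pics/ and viewed, at most 10 in all, crops included, and the job is handed in when it is done.

Besides the shell and the picture viewer there is one more tool, called after "Request:" by a JSON object that holds its "name" and its "arguments", one argument or row to a line. play_rows: Moves the arm, as the interface text tells. Its arguments: {"type":"object","properties":{"series":{"type":"array"},"claw":{"type":"number"},"force":{"type":"number"}},"required":["series"]}

```bash
mkdir -p pics
cat > h.py <<'E'
import numpy as np, cv2
from plant import robot
def shot(n,f):
    c=robot.read_camera(n); cv2.imwrite('pics/'+f,c['pixels'][:,:,::-1]); 
    np.savez('pics/'+f+'.npz',**{k:np.array(c[k]) for k in('K','D','position','orientation')}); return c
def ray(f,uv):
    c=np.load('pics/'+f+'.npz'); p=cv2.undistortPoints(np.array([[uv]],float),c['K'],c['D'])[0,0]
    return c['position'],c['orientation']@np.array([p[0],p[1],1])
def onz(f,uv,z):
    o,d=ray(f,uv); return np.round(o+d*(z-o[2])/d[2],4)
def tri(f1,a,f2,b):
    o,d=ray(f1,a);p,e=ray(f2,b); s=np.linalg.lstsq(np.c_[d,-e],p-o,rcond=None)[0]
    A=o+d*s[0];B=p+e*s[1]; return np.round((A+B)/2,4),round(np.linalg.norm(A-B),4)
E
python3 - <<'E'
from h import *
for n in('scene','side'):
    c=shot(n,n+'0.png'); print(c['position'],c['orientation'])
s=robot.get_state();print(s['ee_pos'],s['tool_rot'],s['t'])
E
```

```text
[ 1.00966283 -0.47721306  1.12367298] [[ 0.65830815  0.62105139 -0.42535344]
 [ 0.75274027 -0.5404772   0.37585434]
 [ 0.00353102 -0.56760864 -0.82329093]]
[-0.48557711  0.14669567  1.18150513] [[-0.15570707 -0.73309198  0.66206606]
 [-0.98776765  0.12124489 -0.09805479]
 [-0.00838895 -0.66923526 -0.74300323]]
[ 0.22578644 -0.58242981  0.20491826] [[ 9.32373530e-01  3.61496018e-01 -4.79846279e-04]
 [ 3.61496323e-01 -9.32373035e-01  9.65160621e-04]
 [-9.84940102e-05 -1.07335288e-03 -9.99999419e-01]] 0.1
```

View pics/scene0.png

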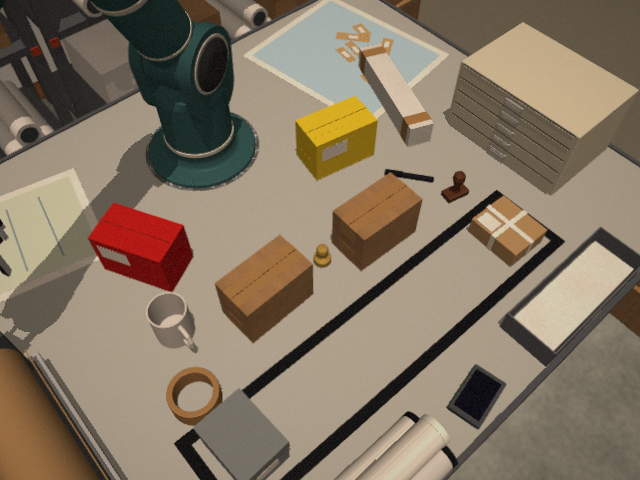

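View pics/side0.png

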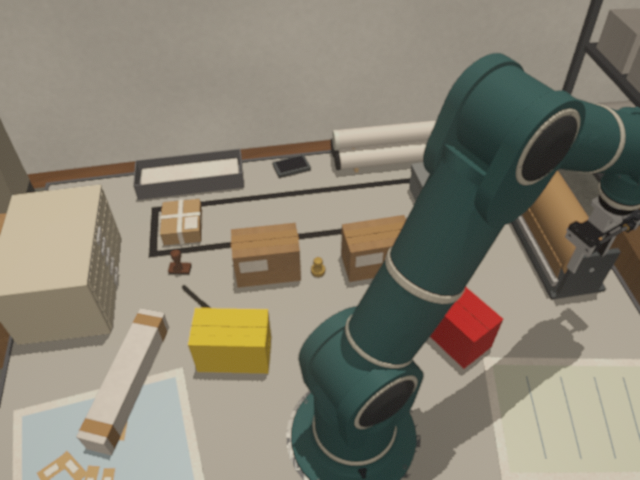

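The scene view shows the brown cartons with tops near px (266,272) (right) and (376,205) (left), with the weight between them at (322,255). The mug is at (170,320), the tape roll at (194,395), and the lane tapes run diagonally. I'll enlarge both views.

Run:
```python
import cv2
a=cv2.imread('pics/scene0.png')[165:345,200:440];a=cv2.resize(a,None,fx=3.33,fy=3.33,interpolation=cv2.INTER_CUBIC)
cv2.imwrite('pics/c1.png',a)
a=cv2.imread('pics/side0.png')[180:310,220:420];cv2.imwrite('pics/c2.png',cv2.resize(a,None,fx=4,fy=4,interpolation=cv2.INTER_CUBIC))
```

```text
(no output)
```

View pics/c1.png

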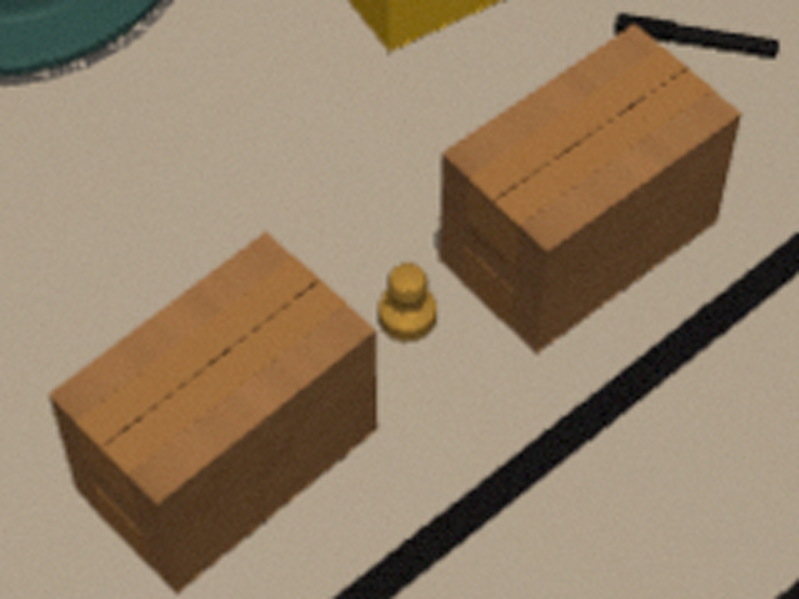

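View pics/c2.png

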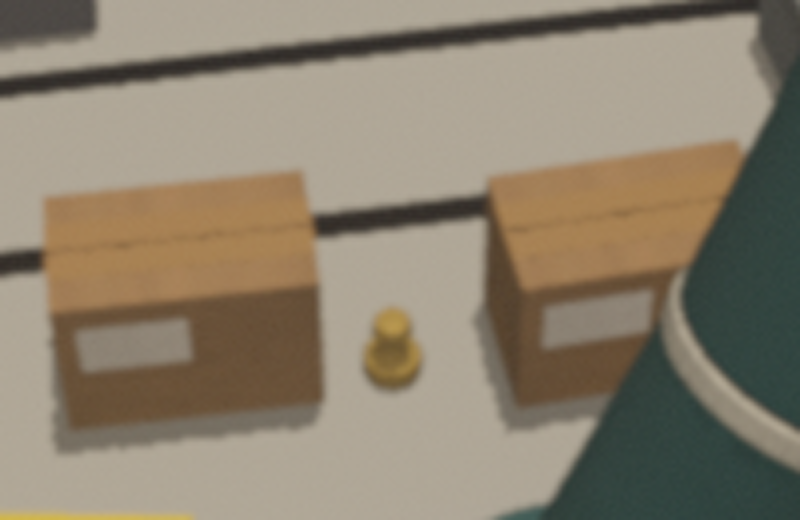

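The enlarged crops give all the top corners and most of the bottom ones. Next I'll triangulate the cartons and find the lane and bystanders.

Run:
```python
from h import *
S=lambda u,v:(200+u/3.33,165+v/3.33); D=lambda u,v:(220+u/4,180+v/4)
a,b='scene0.png','side0.png'
for n,s,d in[('L NR',(443,155),(316,287)),('L NL',(632,27),(53,312)),('L FL',(740,115),(44,200)),('L FR',(543,250),(302,173)),('L bNR',(440,258),(321,402)),('R NL',(266,234),(525,290)),('R FL',(375,332),(488,180))]: print(n,tri(a,S(*s),b,D(*d)),onz(a,S(*s),.12))
for n,s in[('R NR',(52,398)),('R FR',(158,502))]:print(n,onz(a,S(*s),.12))
for n,s in[('R bFL',(377,430)),('R bFR',(179,591)),('R bNR',(77,488)),('L bFR',(538,352)),('L bFL',(717,222)),('weight',(407,325)),('marker1',(618,22)),('marker2',(777,50))]:print(n,onz(a,S(*s),0))
for n,s in[('near',(497,197)),('near',(250,387)),('near mid',(395,276)),('far',(552,246)),('far',(295,470)),('mugR',(190,345)),('handle',(196,350)),('roll',(194,365)),('boxtop',None),('stamp',(447,198)),('red',(170,290)),('yellow',(320,178)),('yellow',(376,150))]:
  if s: print(n,onz(a,s,0))
print('mugtop',onz(a,(167,308),.095),onz(a,(193,335),.05),'redtop',[onz(a,p,.12) for p in((107,205),(192,246),(175,272+0),(90,235))])
print('far tape side', onz(b,(270,197),0),onz(b,(400,185),0))
```

```text
L NR (array([0.4432, 0.0547, 0.1161]), np.float64(0.0001)) [0.4453 0.0526 0.12  ]
L NL (array([0.4472, 0.2195, 0.1192]), np.float64(0.0019)) [0.4478 0.22   0.12  ]
L FL (array([0.5458, 0.22  , 0.1175]), np.float64(0.0023)) [0.5472 0.2196 0.12  ]
L FR (array([0.5403, 0.0507, 0.1187]), np.float64(0.0001)) [0.5408 0.0499 0.12  ]
L bNR (array([4.432e-01, 5.500e-02, 1.000e-04]), np.float64(0.0004)) [ 0.5036 -0.002   0.12  ]
R NL (array([ 0.4181, -0.0719,  0.1185]), np.float64(0.0026)) [ 0.4194 -0.0712  0.12  ]
R FL (array([ 0.5165, -0.0671,  0.117 ]), np.float64(0.0023)) [ 0.5183 -0.0672  0.12  ]
R NR [ 0.4288 -0.2399  0.12  ]
R FR [ 0.5242 -0.2343  0.12  ]
R bFL [ 0.5176 -0.0663  0.    ]
R bFR [ 0.5238 -0.2328  0.    ]
R bNR [ 0.4243 -0.2382  0.    ]
L bFR [0.5428 0.0534 0.    ]
L bFL [0.5472 0.221  0.    ]
weight [0.4694 0.0017 0.    ]
marker1 [0.3702 0.2989 0.    ]
marker2 [0.4673 0.3689 0.    ]
near [0.6058 0.4462 0.    ]
near [ 0.5948 -0.2967  0.    ]
near mid [0.6014 0.0997 0.    ]
far [0.7818 0.429  0.    ]
far [ 0.7743 -0.3309  0.    ]
mugR [ 0.4425 -0.335   0.    ]
handle [ 0.4598 -0.332   0.    ]
roll [ 0.4843 -0.3536  0.    ]
stamp [0.528  0.3518 0.    ]
red [ 0.3055 -0.2945  0.    ]
yellow [0.2786 0.1614 0.    ]
yellow [0.3016 0.3321 0.    ]
mugtop [ 0.3955 -0.3366  0.095 ] [ 0.4537 -0.3246  0.05  ] redtop [array([ 0.114, -0.301,  0.12 ]), array([ 0.3226, -0.2232,  0.12  ]), array([ 0.3525, -0.2839,  0.12  ]), array([ 0.1607, -0.3673,  0.12  ])]
far tape side [0.7777 0.1021 0.    ] [ 0.7657 -0.3011  0.    ]
```

Every height and size agrees: about 0.118 m triangulated, and 168 x 98 mm tops.

| Item | Near face x (m) | y (m) | Far edge x (m) | Yaw |
|---|---|---|---|---|
| Right carton | 0.422 | -0.153 | 0.521 | about +2.7° |
| Left carton | 0.445 | 0.137 | 0.545 | about -1.4° |
| Lane centre | – | – | x about 0.689 | – |

I'll start with the right carton, pushing with both open fingertips and the tool yaw set to match the face.

Request:
{"name": "play_rows", "arguments": {
  "series": [
    {"tx": 3, "ty": 4, "tz": 5},
    {"tx": 15.5, "ty": 43, "tz": 5, "wz": -0.323},
    {"tx": 15.5, "ty": 43, "tz": 5, "wz": -0.323},
    {"tx": 15.5, "ty": 43, "tz": 5, "wz": -0.323},
    {"tx": 15.5, "ty": 43, "tz": 5, "wz": -0.323},
    {"tx": 15.5, "ty": 43, "tz": 5, "wz": -0.323},
    {"tx": 15.5, "ty": 43, "tz": 5, "wz": -0.323},
    {"tx": 15.5, "ty": 43, "tz": 5, "wz": -0.323},
    {"tx": 15.5, "ty": 43, "tz": 5, "wz": -0.323},
    {"tx": 15.5, "ty": 43, "tz": 5, "wz": -0.323},
    {"tx": 15.5, "ty": 43, "tz": 5, "wz": -0.323},
    {"tx": 15.5, "ty": 43, "tz": 5, "wz": -0.323}
  ],
  "claw": 9.4
}}

```text
schema error: expected keys tx, ty, tz, wx, wy, wz
```

Request:
{"name": "play_rows", "arguments": {
  "series": [
    {"tx": 3, "ty": 4, "tz": 5, "wx": 0, "wy": 0, "wz": 0},
    {"tx": 15.5, "ty": 43, "tz": 5, "wx": 0, "wy": 0, "wz": -0.323},
    {"tx": 15.5, "ty": 43, "tz": 5, "wx": 0, "wy": 0, "wz": -0.323},
    {"tx": 15.5, "ty": 43, "tz": 5, "wx": 0, "wy": 0, "wz": -0.323},
    {"tx": 15.5, "ty": 43, "tz": 5, "wx": 0, "wy": 0, "wz": -0.323},
    {"tx": 15.5, "ty": 43, "tz": 5, "wx": 0, "wy": 0, "wz": -0.323},
    {"tx": 15.5, "ty": 43, "tz": 5, "wx": 0, "wy": 0, "wz": -0.323},
    {"tx": 15.5, "ty": 43, "tz": 5, "wx": 0, "wy": 0, "wz": -0.323},
    {"tx": 15.5, "ty": 43, "tz": 5, "wx": 0, "wy": 0, "wz": -0.323},
    {"tx": 15.5, "ty": 43, "tz": 5, "wx": 0, "wy": 0, "wz": -0.323},
    {"tx": 15.5, "ty": 43, "tz": 5, "wx": 0, "wy": 0, "wz": -0.323},
    {"tx": 15.5, "ty": 43, "tz": 5, "wx": 0, "wy": 0, "wz": -0.323}
  ],
  "claw": 9.4
}}

```text
t: 1.3
ee_pos: [0.3807, -0.1528, 0.2553]
tool_rot: [[0.999, 0.048, -0.0], [0.048, -0.999, -0.0], [-0.0, 0.0, -1.0]]
force: [-0.2, -1.2, -0.3]
grip_width: 0.0939
grip_force: 0.0
```

Request:
{"name": "play_rows", "arguments": {
  "series": [
    {"tx": 0, "ty": 0, "tz": -5, "wx": 0, "wy": 0, "wz": 0},
    {"tx": 0, "ty": 0, "tz": -10, "wx": 0, "wy": 0, "wz": 0},
    {"tx": 0, "ty": 0, "tz": -14.5, "wx": 0, "wy": 0, "wz": 0},
    {"tx": 0, "ty": 0, "tz": -14.5, "wx": 0, "wy": 0, "wz": 0},
    {"tx": 1, "ty": 0, "tz": -14.5, "wx": 0, "wy": 0, "wz": 0},
    {"tx": 2, "ty": 0, "tz": -14.5, "wx": 0, "wy": 0, "wz": 0},
    {"tx": 2.6, "ty": 0, "tz": -14.5, "wx": 0, "wy": 0, "wz": 0},
    {"tx": 2.9, "ty": 0, "tz": -14.5, "wx": 0, "wy": 0, "wz": 0},
    {"tx": 3.2, "ty": 0, "tz": -14.5, "wx": 0, "wy": 0, "wz": 0},
    {"tx": 3.4, "ty": 0, "tz": -14.5, "wx": 0, "wy": 0, "wz": 0},
    {"tx": 3.4, "ty": 0, "tz": -14.5, "wx": 0, "wy": 0, "wz": 0}
  ]
}}

```text
t: 2.4
ee_pos: [0.4147, -0.1529, 0.1111]
tool_rot: [[0.999, 0.047, -0.001], [0.047, -0.999, -0.0], [-0.001, 0.0, -1.0]]
force: [-5.6, 0.2, 2.3]
grip_width: 0.0941
grip_force: 2.7
```

Request:
{"name": "play_rows", "arguments": {
  "series": [
    {"tx": 0.5, "ty": 0, "tz": 0.4, "wx": 0, "wy": 0, "wz": 0},
    {"tx": 1.0, "ty": 0, "tz": 0.8, "wx": 0, "wy": 0, "wz": 0},
    {"tx": 2.1, "ty": 0.1, "tz": 1.6, "wx": 0, "wy": 0, "wz": 0},
    {"tx": 3.2, "ty": 0.1, "tz": 2.2, "wx": 0, "wy": 0, "wz": 0},
    {"tx": 4.4, "ty": 0.2, "tz": 2.7, "wx": 0, "wy": 0, "wz": 0},
    {"tx": 4.4, "ty": 0.2, "tz": 2.7, "wx": 0, "wy": 0, "wz": 0}
  ]
}}

```text
t: 3.0
ee_pos: [0.4611, -0.1506, 0.1383]
tool_rot: [[0.999, 0.048, 0.002], [0.048, -0.999, -0.0], [0.002, 0.0, -1.0]]
force: [-0.5, -0.3, -0.6]
grip_width: 0.0939
grip_force: 0.6
```

Run:
```python
from h import *
shot('scene','s1.png'); a=cv2.imread('pics/s1.png')[140:360,140:460];cv2.imwrite('pics/s1c.png',cv2.resize(a,None,fx=2.5,fy=2.5))
```

```text
(no output)
```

View pics/s1c.png

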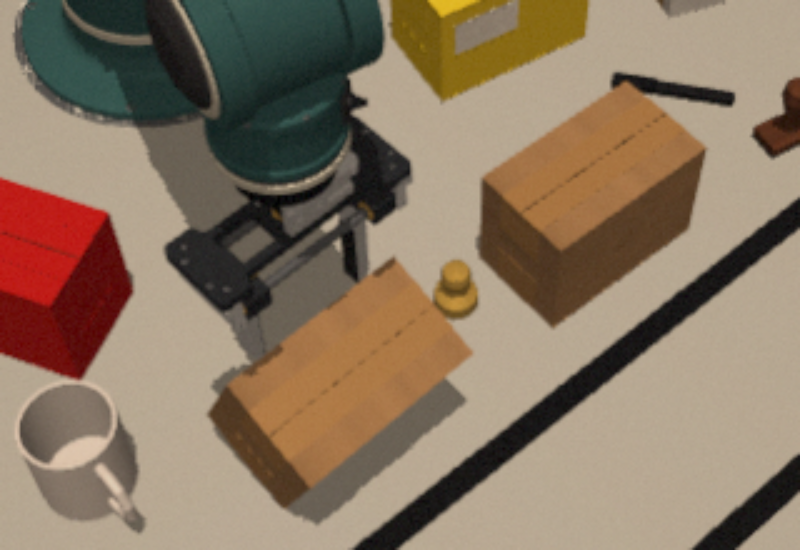

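The right carton is tilting about 20° over its far edge. Both fingertips are on the near face, around (250,345) and (350,280) in the crop, and nothing else has moved. I'll carry on along the arc.

Request:
{"name": "play_rows", "arguments": {
  "series": [
    {"tx": 1.2, "ty": 0, "tz": 0.4, "wx": 0, "wy": 0, "wz": 0},
    {"tx": 2.5, "ty": 0.1, "tz": 0.8, "wx": 0, "wy": 0, "wz": 0},
    {"tx": 3.6, "ty": 0.1, "tz": 1.0, "wx": 0, "wy": 0, "wz": 0},
    {"tx": 4.3, "ty": 0.2, "tz": 1.1, "wx": 0, "wy": 0, "wz": 0},
    {"tx": 5.0, "ty": 0.2, "tz": 1.1, "wx": 0, "wy": 0, "wz": 0},
    {"tx": 5.6, "ty": 0.2, "tz": 1.1, "wx": 0, "wy": 0, "wz": 0},
    {"tx": 6.2, "ty": 0.2, "tz": 1.1, "wx": 0, "wy": 0, "wz": 0},
    {"tx": 6.2, "ty": 0.2, "tz": 1.1, "wx": 0, "wy": 0, "wz": 0},
    {"tx": 6.2, "ty": 0.2, "tz": 1.1, "wx": 0, "wy": 0, "wz": 0},
    {"tx": 6.2, "ty": 0.2, "tz": 1.1, "wx": 0, "wy": 0, "wz": 0}
  ]
}}

```text
t: 4.05
ee_pos: [0.5206, -0.1488, 0.1484]
tool_rot: [[0.999, 0.047, -0.0], [0.047, -0.999, 0.0], [-0.0, -0.0, -1.0]]
force: [0.1, -0.8, -0.7]
grip_width: 0.0941
grip_force: 0.0
```

Request:
{"name": "play_rows", "arguments": {
  "series": [
    {"tx": -2, "ty": 0, "tz": 5, "wx": 0, "wy": 0, "wz": 0},
    {"tx": -7, "ty": 4, "tz": 5, "wx": 0, "wy": 0, "wz": 0},
    {"tx": -11.5, "ty": 8, "tz": 5, "wx": 0, "wy": 0, "wz": -0.03},
    {"tx": -11.5, "ty": 13, "tz": 5, "wx": 0, "wy": 0, "wz": -0.072},
    {"tx": -11.5, "ty": 18, "tz": 5, "wx": 0, "wy": 0, "wz": -0.072},
    {"tx": -11.5, "ty": 23, "tz": 5, "wx": 0, "wy": 0, "wz": -0.072},
    {"tx": -11.5, "ty": 28.6, "tz": 5, "wx": 0, "wy": 0, "wz": -0.072},
    {"tx": -11.5, "ty": 28.6, "tz": 5, "wx": 0, "wy": 0, "wz": -0.072},
    {"tx": -11.5, "ty": 28.6, "tz": 0, "wx": 0, "wy": 0, "wz": -0.072},
    {"tx": -11.5, "ty": 28.6, "tz": -3.7, "wx": 0, "wy": 0, "wz": -0.072},
    {"tx": -11.5, "ty": 28.6, "tz": -3.7, "wx": 0, "wy": 0, "wz": -0.072}
  ]
}}

```text
t: 5.15
ee_pos: [0.4033, 0.1366, 0.1083]
tool_rot: [[1.0, -0.024, -0.006], [-0.024, -1.0, -0.001], [-0.006, 0.001, -1.0]]
force: [-0.5, -0.4, 0.8]
grip_width: 0.0942
grip_force: 0.0
```

Run:
```python
from h import *
shot('scene','s2.png'); a=cv2.imread('pics/s2.png')[140:380,140:460];cv2.imwrite('pics/s2c.png',cv2.resize(a,None,fx=2.5,fy=2.5))
```

```text
(no output)
```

View pics/s2c.png

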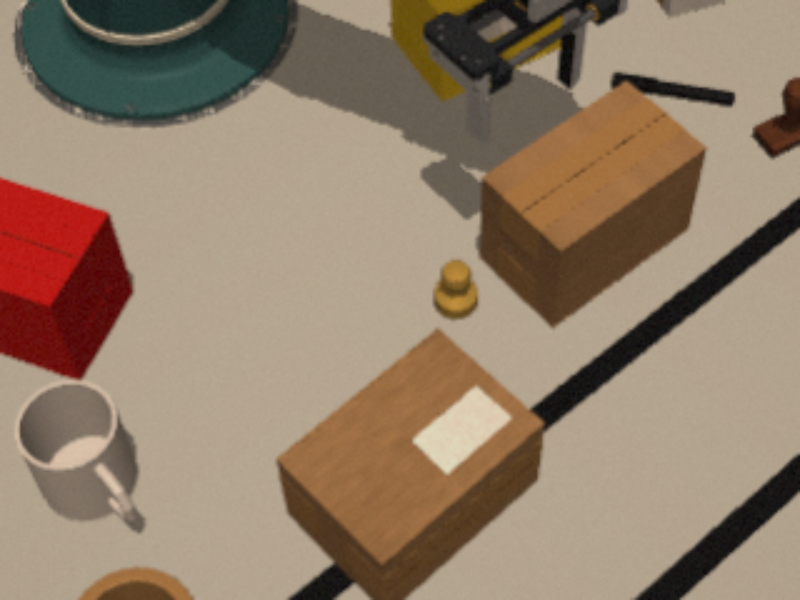

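The right carton now lies flat on its far side, near the near tape; its upper corners are at crop (280,462), (437,330), (542,425) and (380,562). Now the left one.

Request:
{"name": "play_rows", "arguments": {
  "series": [
    {"tx": 1, "ty": 0, "tz": 0, "wx": 0, "wy": 0, "wz": 0},
    {"tx": 2, "ty": 0, "tz": 0, "wx": 0, "wy": 0, "wz": 0},
    {"tx": 2.6, "ty": 0, "tz": 0, "wx": 0, "wy": 0, "wz": 0},
    {"tx": 2.9, "ty": 0, "tz": 0, "wx": 0, "wy": 0, "wz": 0},
    {"tx": 3.1, "ty": 0, "tz": 0, "wx": 0, "wy": 0, "wz": 0},
    {"tx": 3.3, "ty": 0, "tz": 0, "wx": 0, "wy": 0, "wz": 0},
    {"tx": 3.3, "ty": 0, "tz": 0, "wx": 0, "wy": 0, "wz": 0}
  ]
}}

```text
t: 5.9
ee_pos: [0.4387, 0.1372, 0.1116]
tool_rot: [[1.0, -0.025, -0.001], [-0.025, -1.0, -0.0], [-0.001, 0.0, -1.0]]
force: [-4.9, 0.7, 2.3]
grip_width: 0.0937
grip_force: 2.0
```

Contact came at x = 0.439, as predicted. I'll follow the same arc.

Request:
{"name": "play_rows", "arguments": {
  "series": [
    {"tx": 0.5, "ty": 0, "tz": 0.4, "wx": 0, "wy": 0, "wz": 0},
    {"tx": 1.0, "ty": 0, "tz": 0.8, "wx": 0, "wy": 0, "wz": 0},
    {"tx": 2.1, "ty": 0, "tz": 1.6, "wx": 0, "wy": 0, "wz": 0},
    {"tx": 3.2, "ty": -0.1, "tz": 2.2, "wx": 0, "wy": 0, "wz": 0},
    {"tx": 4.4, "ty": -0.1, "tz": 2.7, "wx": 0, "wy": 0, "wz": 0},
    {"tx": 5.6, "ty": -0.1, "tz": 3.2, "wx": 0, "wy": 0, "wz": 0},
    {"tx": 6.9, "ty": -0.2, "tz": 3.5, "wx": 0, "wy": 0, "wz": 0},
    {"tx": 8.0, "ty": -0.2, "tz": 3.7, "wx": 0, "wy": 0, "wz": 0},
    {"tx": 8.7, "ty": -0.2, "tz": 3.8, "wx": 0, "wy": 0, "wz": 0},
    {"tx": 9.4, "ty": -0.2, "tz": 3.8, "wx": 0, "wy": 0, "wz": 0},
    {"tx": 10, "ty": -0.2, "tz": 3.8, "wx": 0, "wy": 0, "wz": 0},
    {"tx": 10.6, "ty": -0.2, "tz": 3.8, "wx": 0, "wy": 0, "wz": 0}
  ]
}}

```text
t: 7.1
ee_pos: [0.5452, 0.1353, 0.1493]
tool_rot: [[1.0, -0.025, -0.0], [-0.025, -1.0, 0.0], [-0.0, -0.0, -1.0]]
force: [-0.2, 0.1, 0.0]
grip_width: 0.0942
grip_force: 0.0
```

Request:
{"name": "play_rows", "arguments": {
  "series": [
    {"tx": 0, "ty": 0, "tz": 0, "wx": 0, "wy": 0, "wz": 0},
    {"tx": 0, "ty": 0, "tz": 0, "wx": 0, "wy": 0, "wz": 0},
    {"tx": 0, "ty": 0, "tz": 0, "wx": 0, "wy": 0, "wz": 0},
    {"tx": -2, "ty": -2, "tz": 4, "wx": 0, "wy": 0, "wz": 0},
    {"tx": -6, "ty": -5, "tz": 5, "wx": 0, "wy": 0, "wz": 0},
    {"tx": -11, "ty": -7, "tz": 5, "wx": 0, "wy": 0, "wz": 0},
    {"tx": -16, "ty": -10, "tz": 5, "wx": 0, "wy": 0, "wz": 0},
    {"tx": -16, "ty": -13, "tz": 5, "wx": 0, "wy": 0, "wz": 0},
    {"tx": -16, "ty": -13, "tz": 5, "wx": 0, "wy": 0, "wz": 0}
  ]
}}

```text
t: 8.0
ee_pos: [0.3831, 0.0017, 0.1997]
tool_rot: [[1.0, -0.03, 0.001], [-0.03, -1.0, -0.002], [0.001, 0.002, -1.0]]
force: [0.6, -0.6, -0.0]
grip_width: 0.0941
grip_force: 0.0
```

Run:
```python
from h import *
shot('scene','s3.png');shot('side','d3.png');shot('wrist','w3.png')
a=cv2.imread('pics/s3.png')[160:400,180:500];b=cv2.imread('pics/d3.png')[150:330,200:440];c=cv2.imread('pics/w3.png')
m=np.zeros((600,800,3),np.uint8);m[:300,:400]=cv2.resize(a,(400,300));m[:300,400:]=cv2.resize(b,(400,300));m[300:,:400]=cv2.resize(c,(400,300));cv2.imwrite('pics/m3.png',m)
```

```text
(no output)
```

View pics/m3.png

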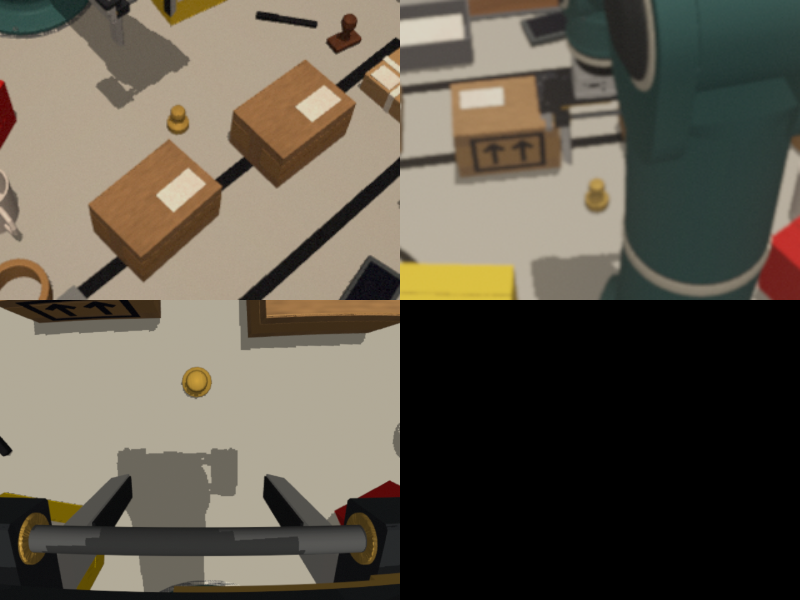

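The side view shows the stamp frame with two arrows on the left carton's underside, at about (507,152) in the mosaic. The wrist view shows the right one with only tape. So left is stamped, and both lie on their far sides. I'll measure the left one lying.

Run:
```python
from h import *
for n,p in[('NR',(232,112)),('NL',(306,61)),('FL',(354,103)),('FR',(281,155)),('R NR',(90,207)),('R NL',(170,141))]:print(n,onz('s3.png',(180+p[0]*.8,160+p[1]*.8),.1))
for p in[(455,175),(558,165)]:print(onz('d3.png',(200+(p[0]-400)*.6,150+p[1]*.6),0))
a=cv2.imread('pics/scene0.png')[:,:,1]
# lane tape edges: scan along world x
c=np.load('pics/scene0.png.npz');R=c['orientation']
for y in(.0,.25,.35):
  X=np.arange(.56,.84,.001);P=np.c_[X,0*X+y,0*X]
  uv=cv2.projectPoints(P,cv2.Rodrigues(R.T)[0],-R.T@c['position'],c['K'],c['D'])[0][:,0]
  v=a[uv[:,1].round().astype(int),uv[:,0].round().astype(int)]<60
  print(y,X[np.flatnonzero(np.diff(v.astype(int)))].round(3))
```

```text
NR [0.5524 0.0479 0.1   ]
NL [0.5594 0.2189 0.1   ]
FL [0.6735 0.2146 0.1   ]
FR [0.6638 0.0498 0.1   ]
R NR [ 0.537  -0.2357  0.1   ]
R NL [ 0.5277 -0.0665  0.1   ]
[0.5623 0.2268 0.    ]
[0.5564 0.055  0.    ]
0.0 [0.589 0.611 0.77  0.791]
0.25 [0.59  0.611 0.768 0.791 0.825 0.833]
0.35 [0.588 0.607 0.769 0.792 0.825 0.833]
```

The stamped underside is at x about 0.555, y about 0.134, yaw about -2°. The lane's inner edges are at 0.611 and 0.769, so the underside should end at x = 0.630, which puts the TCP at about 0.622. The plain carton's far edge moved about 11 mm, within the 50 mm allowed.

Request:
{"name": "play_rows", "arguments": {
  "series": [
    {"tx": 3, "ty": 4, "tz": 0, "wx": 0, "wy": 0, "wz": 0},
    {"tx": 6, "ty": 8, "tz": 0, "wx": 0, "wy": 0, "wz": 0},
    {"tx": 9, "ty": 12, "tz": 0, "wx": 0, "wy": 0, "wz": 0},
    {"tx": 10, "ty": 13.2, "tz": -3, "wx": 0, "wy": 0, "wz": 0},
    {"tx": 10, "ty": 13.2, "tz": -8, "wx": 0, "wy": 0, "wz": 0},
    {"tx": 10, "ty": 13.2, "tz": -12, "wx": 0, "wy": 0, "wz": 0},
    {"tx": 10, "ty": 13.2, "tz": -15, "wx": 0, "wy": 0, "wz": 0},
    {"tx": 12, "ty": 13.2, "tz": -15, "wx": 0, "wy": 0, "wz": 0},
    {"tx": 14, "ty": 13.2, "tz": -15, "wx": 0, "wy": 0, "wz": 0},
    {"tx": 15.5, "ty": 13.2, "tz": -15, "wx": 0, "wy": 0, "wz": 0},
    {"tx": 15.5, "ty": 13.2, "tz": -15, "wx": 0, "wy": 0, "wz": 0}
  ]
}}

```text
t: 9.25
ee_pos: [0.5411, 0.1386, 0.0488]
tool_rot: [[1.0, -0.025, -0.0], [-0.025, -1.0, 0.001], [-0.0, -0.001, -1.0]]
force: [-0.3, -1.0, 0.3]
grip_width: 0.0939
grip_force: 0.0
```

Request:
{"name": "play_rows", "arguments": {
  "series": [
    {"tx": 0.5, "ty": 0, "tz": 0, "wx": 0, "wy": 0, "wz": 0},
    {"tx": 1.0, "ty": 0, "tz": 0, "wx": 0, "wy": 0, "wz": 0},
    {"tx": 1.5, "ty": 0, "tz": 0, "wx": 0, "wy": 0, "wz": 0},
    {"tx": 2.0, "ty": 0, "tz": 0, "wx": 0, "wy": 0, "wz": 0},
    {"tx": 2.5, "ty": 0, "tz": 0, "wx": 0, "wy": 0, "wz": 0},
    {"tx": 3.0, "ty": 0, "tz": 0, "wx": 0, "wy": 0, "wz": 0}
  ]
}}

```text
t: 9.85
ee_pos: [0.5702, 0.1372, 0.0494]
tool_rot: [[1.0, -0.025, -0.0], [-0.025, -1.0, 0.0], [-0.0, -0.0, -1.0]]
force: [-2.4, 0.8, -1.8]
grip_width: 0.0937
grip_force: 1.0
```

Request:
{"name": "play_rows", "arguments": {
  "series": [
    {"tx": 0.6, "ty": 0, "tz": 0, "wx": 0, "wy": 0, "wz": 0},
    {"tx": 1.2, "ty": 0, "tz": 0, "wx": 0, "wy": 0, "wz": 0},
    {"tx": 1.8, "ty": 0, "tz": 0, "wx": 0, "wy": 0, "wz": 0},
    {"tx": 2.4, "ty": 0, "tz": 0, "wx": 0, "wy": 0, "wz": 0},
    {"tx": 3.0, "ty": 0, "tz": 0, "wx": 0, "wy": 0, "wz": 0},
    {"tx": 3.6, "ty": 0, "tz": 0, "wx": 0, "wy": 0, "wz": 0},
    {"tx": 4.2, "ty": 0, "tz": 0, "wx": 0, "wy": 0, "wz": 0},
    {"tx": 4.7, "ty": 0, "tz": 0, "wx": 0, "wy": 0, "wz": 0},
    {"tx": 5.1, "ty": 0, "tz": 0, "wx": 0, "wy": 0, "wz": 0},
    {"tx": 5.1, "ty": 0, "tz": 0, "wx": 0, "wy": 0, "wz": 0}
  ]
}}

```text
t: 10.85
ee_pos: [0.6216, 0.1373, 0.0495]
tool_rot: [[1.0, -0.025, 0.001], [-0.025, -1.0, 0.0], [0.001, -0.0, -1.0]]
force: [-0.1, -0.5, 0.8]
grip_width: 0.0938
grip_force: 0.0
```

Request:
{"name": "play_rows", "arguments": {
  "series": [
    {"tx": -2, "ty": 0, "tz": 0, "wx": 0, "wy": 0, "wz": 0},
    {"tx": -6, "ty": 0, "tz": 0, "wx": 0, "wy": 0, "wz": 0},
    {"tx": -10, "ty": 0, "tz": 0, "wx": 0, "wy": 0, "wz": 0},
    {"tx": -13, "ty": 0, "tz": 4, "wx": 0, "wy": 0, "wz": 0},
    {"tx": -16, "ty": 0, "tz": 8, "wx": 0, "wy": 0, "wz": 0},
    {"tx": -19, "ty": 0, "tz": 12, "wx": 0, "wy": 0, "wz": 0},
    {"tx": -22, "ty": 0, "tz": 15, "wx": 0, "wy": 0, "wz": 0},
    {"tx": -22, "ty": 0, "tz": 15, "wx": 0, "wy": 0, "wz": 0},
    {"tx": -22, "ty": 0, "tz": 15, "wx": 0, "wy": 0, "wz": 0}
  ]
}}

```text
t: 11.75
ee_pos: [0.4015, 0.137, 0.2002]
tool_rot: [[1.0, -0.026, 0.003], [-0.026, -1.0, -0.001], [0.003, 0.001, -1.0]]
force: [-0.2, 0.0, 0.3]
grip_width: 0.0939
grip_force: 0.0
```

Run:
```python
from h import *
shot('scene','s4.png'); a=cv2.imread('pics/s4.png')[160:400,230:550];cv2.imwrite('pics/s4c.png',cv2.resize(a,None,fx=2.5,fy=2.5))
```

```text
(no output)
```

View pics/s4c.png

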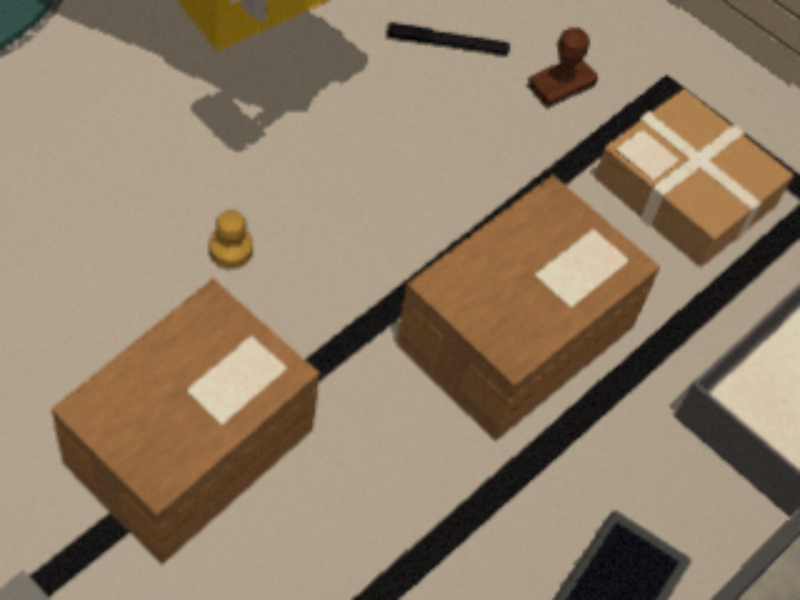

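The stamped carton lies between the tapes, with upper corners at (406,287), (551,178), (657,268) and (515,385). The plain carton and the bystanders are in place. One last numeric check, then I hand in if it holds.

Run:
```python
from h import *
q=lambda p,z:onz('s4.png',(230+p[0]/2.5,160+p[1]/2.5),z)
u=(q((406,287),.1)[0]+q((551,178),.1)[0])/2; t=(q((657,268),.1)[0]+q((515,385),.1)[0])/2
b=q((497,437),0),q((400,337),0),q((635,313),0)
print(u,t,b)
if u>.618 and t<.762: print(robot.job_done())
```

```text
0.63435 0.7523 (array([0.7485, 0.0512, 0.    ]), array([0.6279, 0.0577, 0.    ]), array([0.7464, 0.2301, 0.    ]))
the job is handed in; nothing more can be done
None
```

Both cartons are tipped onto their far sides. The stamped one (left) is in the dispatch lane, ends at x ≈ 0.63 and 0.75 m against tape edges at 0.611 and 0.769 m, the plain one lies where it was tipped, and the job is handed in (no verdict was returned).

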